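# Unhook the specimen basket and set it in the cleaner

## Task

Take the steel specimen basket off the deep upturned hook of the drip stand: lift it until its hanging bar is past the tip of the hook, under the sprung retaining plate, and only then draw it straight out, feeling your way so that nothing is forced against the hook or the plate. Keep it level all the way, so that the specimens stay in place. Then lower it into the tank of the ultrasonic cleaner, set it gently and level on the tank floor, and let go. Leave the beaker, bottle and mouse where they are.

Things in the scene. Friction and masses are not known exactly. Their poses are not given: they have to be found in the camera images.
- basket: Loose open steel basket with three black specimen discs in it, 0.3 to 0.5 kg. Origin: centre of the underside, z up. Box 90 mm along x, 70 along y, 45 high, wall 3. A handle bar runs along x over the middle on two end posts. At the +x end two wires (y = -33 and 33 mm) rise from the rim and lean out to the hanging bar. The weight is about under the handle's middle.
- basket_grip (a point): Centre of the basket's grey handle bar: 60 mm long along the basket's x, 12 mm wide along y, 14 mm high, 135 mm above the centre of the underside; axes as the basket's. Pinch its width, closing along y; there is free space below it.
- basket_bar (a point): Centre of the hanging bar, a round steel rod of 8 mm diameter, 66 mm long along the basket's y, at x = +62 mm, z = +105 mm from the centre of the underside. It hangs in the hook.
- basket_foot (a point): Centre of the basket's underside; axes as the basket's.
- stand: Drip stand fixed to the bench with a deep steel hook, 36 mm wide. Origin on the bench below the back face of the hook's throat, z up. The hook opens to the stand's -x, the way the basket leaves. Throat: x from -12 to 0 mm; upturned lip: x from -17 to -12. Saddle under the bar 201 mm above the bench, stand's top at most 285. A free roller (14 mm thick, 105 mm up) holds off the basket's back until it is lifted 12 mm.
- hook_seat (a point): Centre of the hanging bar when it rests in the hook: 8 mm before the throat's back face, 205 mm above the bench, leaning on the lip; axes as the stand's. Lip and retaining plate are one piece, clamped at a height that differs every time and is not measured: the lip's tip is 20 to 54 mm above the saddle. Off the saddle, the basket may press on hook or plate with at most 12 N.
- saddle (a point): Point on the saddle in mid-throat. Above the lip is a sprung retaining plate (x from -28 to 4 mm of the stand), its underside always 10.5 mm above the lip's tip: the 8 mm bar passes out between with 2.5 mm to spare. The bar can push the plate up by 3 mm, beginning at about 2.5 N and reaching about 7 N; beyond that it is solid.
- cleaner: White ultrasonic cleaner, fixed to the bench, 190 mm along its x, 160 mm along its y, 100 mm high. Origin: centre of its underside. Its empty open steel tank in the middle is 106 mm along x, 86 mm along y, 65 mm deep. The basket goes in with its long side along the tank's, either way round.
- tank_floor (a point): Centre of the tank floor, 35 mm above the bench and 65 mm below the rim; axes as the cleaner's.
- beaker: Bystander: glass beaker, 60 mm wide, 75 mm high; origin at the centre of its underside.
- bottle: Bystander: white bottle, 54 mm wide, 130 mm high; origin at the centre of its underside.
- mouse: Bystander: black computer mouse, 100 x 58 x 31 mm; origin at the centre of its underside.
Not all that is in view belongs to the job. There is more than one size of the stand; the one meant has the size given above. What is shaped like the basket but blue or orange is not meant.

How it is judged:
By the outcome, as a careful person would: the job done as asked, in the order asked, and still so for the second after the job is handed in, with the robot touching nothing.
It also fails if it takes over 64 s, if anything falls off the work surface, if the arm or the gripper's body presses on something with over 40 N, if the wrist force passes 120 N, or if a joint passes its speed limit or range.

## Robot

A 6-joint arm with a two-finger parallel gripper is mounted at the origin on the work surface. World frame = base frame: x ahead of the robot, y to its left, z up, the work surface at z = 0. Lengths are in m, angles in rad, forces in N, time in s.
With the tool pointing down it reaches from about 0.3 to 1 m from the base axis. Payload 5.1 kg.
Tool frame: the origin (TCP) lies midway between the tips of the shut fingers; the grasp point (between the pads) lies 19 mm behind it; y points along the fingers, z is the direction in which the jaws open and shut, and the axes are right-handed (so a half turn about y gives the same grasp; the last joint's range is limited). The gripper opens to 95 mm and grips with 3 to 60 N. Pads are 20 mm wide; open, the fingers measure 119 mm over their backs; the gripper's body (75 mm by 180 mm) begins 59 mm behind the grasp point.
Start: joints at [1.184, 0.124, 1.65, -0, 1.367, -0.083], TCP at [0.194, 0.62, 0.215] pointing down, gripper open.
Joint ranges: [-2.61, 2.61], [-1.02, 2.33], [0.03, 2.71], [-1.35, 4.49], [0.32, 2.68], [-2.91, 2.91]. Speed limits (rad/s): [2.57, 2.57, 3.14, 3.14, 3.14, 3.14].

## Interface

Orientations are given as a rotation vector (axis times angle).
In Python, from cell import robot gives the robot as it stands.
- The arm moves only by the tool carry_out, never from a script. Its argument "moves" is one flat list of numbers, 5 for each row, row after row: the shift along the tool's x, y, z in cm, then the turn about the tool's y in rad, then the opening in per cent of the stroke, from 0 (shut) to 100 (fully open). A call has 1 to 20 rows; each row shifts and turns the commanded pose from where the row before left it, along the tool's axes as they then stand; what a row does not reach is not made up. A row lasts 1/12 s, in which the tool goes at most 41.7 mm and 7.16 degrees, less where a joint would pass 70% of its speed; a pose out of reach is approached as far as the arm can. A call is refused whole if a number of a shift passes 4.17 or a number of a turn 0.125, either way. A call with a gripper value outside its range is refused whole. The fingers move at their own pace and stop on an object; "newtons" is the grip in N (left out, the last holds). Time passes only in rows, so rows that do not move let the fingers close. It gives the time, the measured TCP pose, the force and the opening at its end, in the units of the state.
- robot.state(): the state, without advancing time (a new reading comes with each control period).
- robot.get_image(name): name is "scene" or "top"; returns a dict with "color" (420x560x3 uint8, red, green, blue), "z_map" (420x560 float32, m along the optical axis (not along the pixel's ray), 0 where there is no reading), "fx", "fy", "cx", "cy" (pixels), "world_from_camera" (4x4, takes a point from camera to world coordinates). Camera axes: x right, y up, looking along -z (the intrinsics and any distortion apply to the point x, -y, -z); pixel columns grow to the right and rows downward; lengths in m; the calibration is good to about 2 mm. A picture is of the moment at which its call begins.
- robot.hand_in(): hands the job in, once; it reports no verdict.
The state is a dict: "clock": time; "joints": joint angles; "dq": joint speeds; "tau": joint torques, N m; "tcp_pos": TCP position; "ee_rot": TCP orientation; "ft_force": force on the tool from outside, world axes, zero at the start; "ft_torque": the same for the moment, N m; "grip_width": finger opening in m.
Only numpy, scipy, OpenCV 4.12 (cv2) and the standard library are available. Lean on these libraries where they do the work, as an engineer would, in place of code of your own. Each camera call takes 0.05 s, during which the arm holds its last target.

## Working session

There is one attempt and no reset: what is moved stays moved. The work goes in short steps, Python scripts to look and compute and a tool call to move; the robot and the scene stay as the last step left them, time stands still between calls to the robot, and variables do not carry over. Pictures are saved under pics/ and viewed, and the job is handed in when it is done.

Besides the shell and the picture viewer there is one more tool, called after "Emit:" in YAML: its name, and indented under it one key for each argument. carry_out: Moves the arm, as the interface text tells. Its arguments: {"type":"object","properties":{"moves":{"type":"array"},"newtons":{"type":"number"}},"required":["moves"]}

```bash
mkdir -p pics; ls
python3 - <<'E'
from cell import robot
import cv2, numpy as np, pickle
for n in ("scene","top"):
    d=robot.get_image(n); pickle.dump(d,open(f"{n}0.pkl","wb"))
    cv2.imwrite(f"pics/{n}0.png",cv2.resize(d["color"][:,:,::-1],None,fx=1.42,fy=1.42))
    print(n,d["fx"],d["fy"],d["cx"],d["cy"],d["world_from_camera"].round(3).tolist(),[k for k in d])
print(robot.state())
E
```

```text
pics
scene 391.93298181400553 391.93298181400553 275.7076163131344 209.18304325130885 [[0.616, -0.581, 0.531, 1.183], [0.787, 0.469, -0.399, -0.308], [-0.017, 0.665, 0.747, 0.991], [0.0, 0.0, 0.0, 1.0]] ['color', 'z_map', 'fx', 'fy', 'cx', 'cy', 'world_from_camera']
top 379.59512361434986 379.59512361434986 276.35777050037535 206.28605219475094 [[-0.025, 0.984, -0.179, 0.443], [-1.0, -0.027, -0.01, 0.108], [-0.014, 0.179, 0.984, 0.985], [0.0, 0.0, 0.0, 1.0]] ['color', 'z_map', 'fx', 'fy', 'cx', 'cy', 'world_from_camera']
{'clock': 0.1, 'joints': array([ 1.18442913e+00,  1.24428914e-01,  1.65150440e+00,  4.76918818e-06,
        1.36751548e+00, -8.26044362e-02]), 'dq': array([ 0.0007672 , -0.00116071, -0.00224612,  0.00136435,  0.00141597,
       -0.0010297 ]), 'tau': array([ 6.75918145e-04, -4.18879652e+01, -3.61098361e+01,  7.77630368e-02,
        4.61430685e-02, -7.62941181e-05]), 'tcp_pos': array([0.19423632, 0.61970098, 0.21353661]), 'ee_rot': array([-1.55942336,  0.23881212, -0.23812522]), 'ft_force': array([-0.30962098,  0.49292021,  0.45576824]), 'ft_torque': array([ 0.0052742 ,  0.01581027, -0.00750768]), 'grip_width': 0.09490636260559913}
```

View pics/scene0.png

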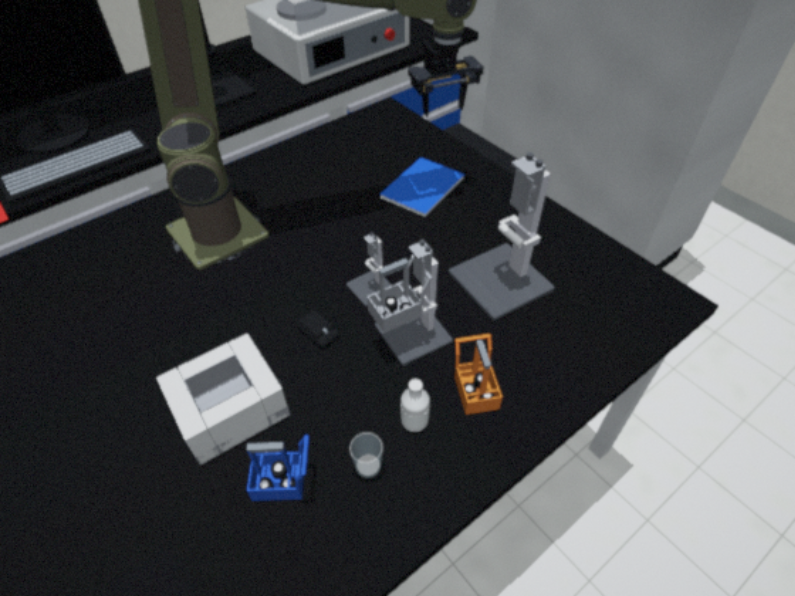

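View pics/top0.png

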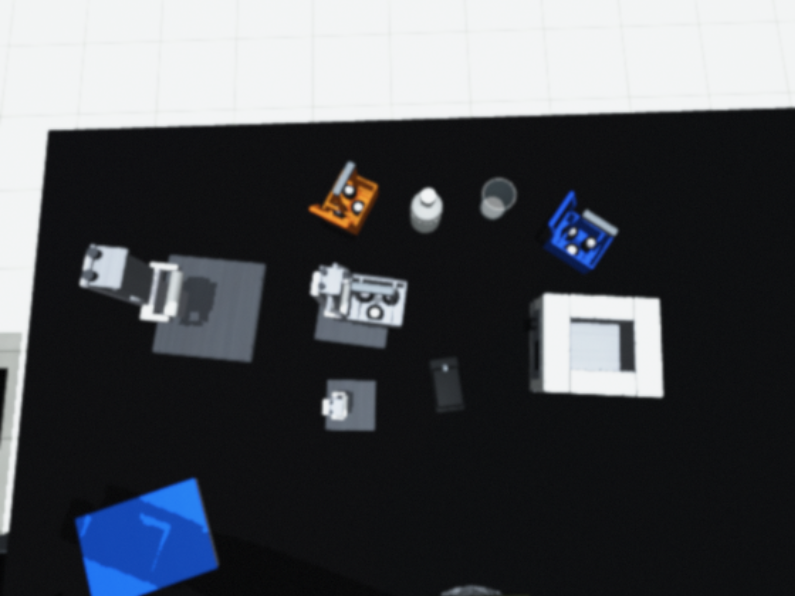

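The scene view shows the steel basket at about (395,300) on the middle-size stand, with a small stand behind it and a large one to the right. The cleaner is at (222,395), the bottle at (415,405), the beaker at (367,455) and the mouse at (318,328). In the top view the basket is at (375,298) and the tank at (600,346). Next I'll enlarge and measure.

```bash
cat > h.py <<'E'
import numpy as np,cv2,pickle
def load(n): return pickle.load(open(n,"rb"))
def cloud(d):
    z=d["z_map"]; v,u=np.mgrid[:z.shape[0],:z.shape[1]]
    p=np.stack([(u-d["cx"])/d["fx"]*z,-(v-d["cy"])/d["fy"]*z,-z],-1)
    T=d["world_from_camera"]; w=p@T[:3,:3].T+T[:3,3]; w[z==0]=np.nan; return w
def proj(d,P):
    T=np.linalg.inv(d["world_from_camera"]); p=np.asarray(P)@T[:3,:3].T+T[:3,3]
    return np.stack([d["cx"]+d["fx"]*p[...,0]/-p[...,2], d["cy"]-d["fy"]*p[...,1]/-p[...,2]],-1)
def crop(d,x0,y0,x1,y1,k,fn):
    cv2.imwrite(fn,cv2.resize(d["color"][y0:y1,x0:x1,::-1],None,fx=k,fy=k,interpolation=cv2.INTER_CUBIC))
E
python3 - <<'E'
from h import *
t=load("top0.pkl"); s=load("scene0.pkl")
crop(t,210,170,310,245,8,"pics/t1.png"); crop(s,240,150,330,260,5.4,"pics/s1.png")
w=cloud(t)
# heights in grid around basket
for v in range(180,236,3): print(v,[ -1 if np.isnan(x) else int(x*1000) for x in w[v,216:292:3,2]])
E
```

```text
180 [-2, 1, -4, 3, -1, -2, 0, -1, 1, 0, 3, -2, 0, -1, 0, 0, -1, 0, 0, -1, 0, 2, -2, 1, -4, -1]
183 [-1, -2, -1, 3, 1, 0, 0, -2, 0, -2, -3, 0, 0, -2, 1, 0, 0, 0, -1, -1, 0, 0, 1, 1, -3, 1]
186 [-3, 0, -1, -1, 0, 0, -4, 205, 0, -1, -1, -1, 0, 0, 1, 1, 0, -5, 1, -2, 0, 0, 2, 0, 2, 0]
189 [0, -1, -2, 259, 263, 256, 256, 258, 197, 187, -1, 0, 0, 1, 2, -2, -2, -2, -1, -1, 0, -2, -1, -1, 0, 2]
192 [0, 1, 219, 258, 264, 256, 257, 256, 255, 181, 169, -3, 1, 0, 2, -4, 0, 2, 0, 1, 2, -1, 0, 0, -2, 1]
195 [0, -1, 217, 259, 258, 257, 257, 258, 255, 11, 150, 144, 144, 145, 143, 10, 12, 9, 1, -1, -1, 1, 0, 2, 0, 3]
198 [-3, 1, 217, 257, 255, 255, 254, 257, 256, 112, 144, 109, 112, 138, 122, 127, 130, 136, 142, 143, 143, 143, 142, 0, 1, 1]
201 [2, 206, 220, 265, 265, 257, 255, 256, 252, 112, 142, 239, 241, 241, 239, 243, 243, 240, 105, 105, 115, 118, 123, 142, 1, 1]
204 [0, 218, 219, 254, 255, 255, 257, 256, 12, 114, 142, 243, 238, 242, 242, 240, 241, 242, 241, 241, 241, 117, 100, 144, -3, -2]
207 [1, 217, 219, 236, 215, 207, 240, 253, 12, 110, 139, 206, 182, 123, 121, 120, 230, 234, 239, 238, 239, 
[... 366 characters left out ...]
, 144, 101, 101, 0, -3, -1]
219 [0, 1, -3, 11, 12, 207, 201, 190, 109, 144, 106, 103, 102, 100, 122, 119, 121, 121, 103, 101, 144, 103, 142, 0, -2, -1]
222 [0, -1, 0, 11, 15, 109, 112, 107, 175, 156, 102, 103, 102, 101, 121, 120, 122, 122, 108, 103, 103, 100, 144, 0, -2, 0]
225 [0, 1, 1, 10, 10, 11, 11, 15, 8, 7, 129, 137, 143, 145, 145, 144, 118, 121, 102, 101, 102, 104, 146, 0, -2, 3]
228 [-4, 0, -1, 10, 11, 11, 13, 11, 9, 12, 15, 13, 11, 14, 102, 111, 116, 123, 128, 137, 143, 145, 144, 3, 0, 0]
231 [0, 1, -2, 9, 14, 12, 11, 12, 13, 10, 12, 14, 12, 13, 9, 10, 9, 11, 10, 1, 0, -3, -2, 0, 0, 0]
234 [-1, 2, 12, 12, 9, 8, 10, 14, 11, 10, 9, 11, 10, 13, 13, 12, 12, 13, 9, 0, 0, 0, 2, -1, -4, 0]
```

View pics/t1.png

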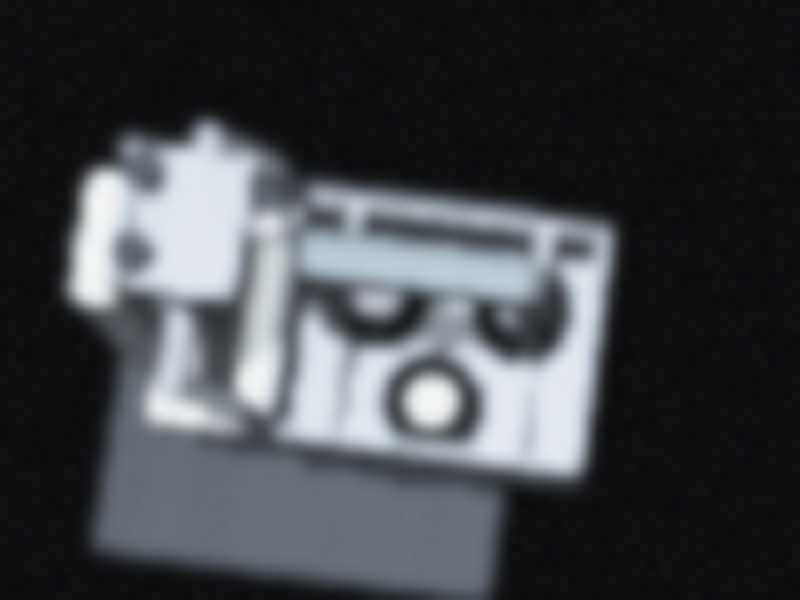

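View pics/s1.png

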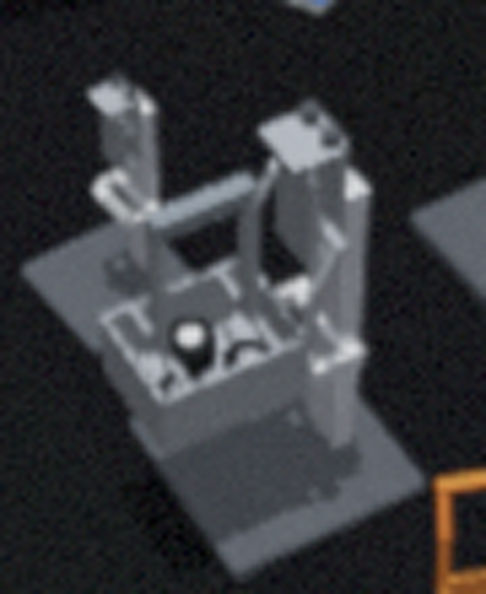

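Run:
```python
from h import *
t=load("top0.pkl"); s=load("scene0.pkl")
for n,d,roi in (("top",t,(180,240,215,295)),("scene",s,(150,262,238,335))):
    w=cloud(d); v0,v1,u0,u1=roi; c=d["color"]
    P=w[v0:v1,u0:u1].reshape(-1,3); C=c[v0:v1,u0:u1].reshape(-1,3).astype(float)
    def fit(m,name):
        Q=P[m]
        if len(Q)<8: print(n,name,len(Q));return
        r=cv2.minAreaRect((Q[:,:2]*1000).astype(np.float32)); 
        pc=np.linalg.svd(Q[:,:2]-Q[:,:2].mean(0))[2][0]
        print(n,name,len(Q),"rect",np.round(r[0],1),np.round(r[1],1),round(r[2],2),"mean",(Q.mean(0)*1000).round(1),"pca yaw",round(np.degrees(np.arctan2(pc[1],pc[0])),1), "med z",np.median(Q[:,2])*1000)
    bx=P[:,1]
    print(n,"bounds",np.nanmin(P[(P[:,2]>.23)],0),np.nanmax(P[P[:,2]>.23],0))
    fit((P[:,2]>.235)&(P[:,2]<.247)&(P[:,1]<0.205),"handle?")
    fit((P[:,2]>.140)&(P[:,2]<.148),"rim")
    fit((P[:,2]>.252)&(P[:,2]<.27),"standtop")
    fit((P[:,2]>.1)&(P[:,2]<.148),"basket")
```

```text
top bounds [0.57630428 0.11562271 0.2300139 ] [0.6156635  0.2192503  0.26606112]
top handle? 191 rect [586.4 159.6] [87.8 18.5] 88.9 mean [585.8 145.6 241.1] pca yaw -95.5 med z 241.1667051677633
top rim 268 rect [589.5 164.4] [131.5  70.2] 81.58 mean [585.1 144.2 144.5] pca yaw -93.6 med z 144.55884307186284
top standtop 304 rect [596.4 201.4] [32.1 36.1] 80.97 mean [595.7 201.2 257.6] pca yaw 168.1 med z 256.70089311042057
top basket 1195 rect [589.5 164.4] [131.4  70.5] 81.2 mean [584.3 150.8 120.4] pca yaw -93.4 med z 119.10909719880125
scene bounds [0.57800394 0.11533553 0.2301808 ] [0.61918609 0.21967409 0.26667161]
scene handle? 108 rect [592.5 158.6] [88.3 22.1] 71.4 mean [590.8 148.4 240.3] pca yaw -104.6 med z 240.7787468089992
scene rim 229 rect [519.3 176.5] [134.6 217.8] 81.5 mean [581.5 153.  143.7] pca yaw -24.5 med z 143.78484573523465
scene standtop 132 rect [598.2 201.9] [32.9 37.7] 81.21 mean [598.9 202.  257.6] pca yaw -1.0 med z 256.70148639577235
scene basket 1181 rect [590.9 162.3] [360.  136.6] 0.62 mean [585.5 161.5 123.3] pca yaw -8.6 med z 121.59771355551352
```

Run:
```python
from h import *
from scipy.optimize import minimize
t=load("top0.pkl"); s=load("scene0.pkl")
w=cloud(t); P=w[180:240,215:295].reshape(-1,3)
# basket rim/inside pts -> rect fit on x<=40
def line(Q,name):
    c=np.median(Q,0); vx,vy,x0,y0=cv2.fitLine((Q[:,:2]*1000).astype(np.float32),cv2.DIST_HUBER,0,.01,.01).ravel()
    print(name,len(Q),"yaw",round(np.degrees(np.arctan2(vy,vx))%180,2),"pt",x0.round(1),y0.round(1))
yaw=np.radians(82); 
for it in range(1):
  for yd in (80,81,82,83,84,85,86):
    yw=np.radians(yd); u=np.array([np.cos(yw),np.sin(yw)]);n=np.array([-u[1],u[0]])
    Q=P[(P[:,2]>.097)&(P[:,2]<.149)]*1000
    a=Q[:,:2]@u; b=Q[:,:2]@n
    k=(a<a.min()+85)
    print(yd,"n range pct",np.percentile(b[k],[.5,1,99,99.5]).round(1),"width",np.ptp(np.percentile(b[k],[.5,99.5])).round(1),"a min",np.percentile(a,[.3,1]).round(1))
H=P[(P[:,2]>.236)&(P[:,2]<.247)&(P[:,1]<0.178)]; line(H,"handle")
r=cv2.minAreaRect((H[:,:2]*1000).astype(np.float32));print(r, H.min(0),H.max(0))
w2=cloud(s);P2=w2[150:262,238:335].reshape(-1,3)
H=P2[(P2[:,2]>.234)&(P2[:,2]<.247)&(P2[:,1]<0.176)]; line(H,"handle scene")
yw=np.radians(81.5);u=np.array([np.cos(yw),np.sin(yw)]);n=np.array([-u[1],u[0]])
O=np.array([599,213.4])
C2=s["color"][150:262,238:335].reshape(-1,3)
a=(P2[:,:2]*1000-O)@u;b=(P2[:,:2]*1000-O)@n
k=(a>-40)&(a<6)&(abs(b)<22)&(P2[:,2]>.18)
o=np.argsort(-P2[k,2])
idx=np.where(k)[0]
vv=idx//97+150;uu=idx%97+238
import collections
M=np.full((60,97),' ',dtype=object)
for i,v,uq in zip(idx,vv,uu):
    pass
for v in range(165,215,1):
    m=k&(np.arange(len(k))//97+150==v)
    print(v,[(int(x),int(y),int(z)) for x,y,z in zip(a[m],b[m],P2[m,2]*1000)][::2])
```

```text
80 n range pct [-587.2 -586.9 -517.  -516.9] width 70.3 a min [198.3 198.9]
81 n range pct [-591.4 -591.2 -521.6 -521.5] width 69.9 a min [188.9 189.1]
82 n range pct [-595.5 -595.3 -525.3 -525.2] width 70.3 a min [179.1 179.6]
83 n range pct [-599.8 -599.  -528.5 -528.4] width 71.4 a min [169.2 169.9]
84 n range pct [-603.7 -602.9 -531.5 -531.4] width 72.3 a min [158.9 159.7]
85 n range pct [-607.7 -607.  -534.6 -534.2] width 73.4 a min [148.6 149.7]
86 n range pct [-611.4 -610.7 -537.3 -536.9] width 74.5 a min [138.2 139.7]
handle 184 yaw 80.94 pt 586.0 144.4
((586.632568359375, 144.45289611816406), (59.50810623168945, 12.20190715789795), 80.87276458740234) [0.57633145 0.11562271 0.23604771] [0.59587474 0.17400927 0.24446986]
handle scene 109 yaw 82.08 pt 590.2 143.1
165 []
166 []
167 []
168 []
169 [(0, 15, 263), (2, 10, 265)]
170 [(-6, 11, 265), (-2, 8, 265)]
171 [(-6, 16, 257), (-5, 6, 265), (0, 4, 264)]
172 [(-12, 17, 255), (-6, 15, 254), (-6, 5, 263), (0, 4, 260)]
173 [(-21, 18, 256), (-16, 15, 255), (-11, 13, 255), (-7, 9, 255), (-2, 6, 256), (1, 3, 257), (1, -7, 265)]
174 [(-
[... 2020 characters left out ...]
205), (-14, -15, 211), (-8, -15, 208), (0, -13, 203), (3, -16, 203)]
192 [(-16, 8, 187), (-16, -2, 197), (-16, -13, 206), (-13, -18, 209), (-7, -19, 207), (0, -17, 202)]
193 [(-39, -2, 205), (-16, -2, 192), (-16, -13, 202), (-12, -16, 203), (3, -18, 196)]
194 [(-15, 4, 182), (-16, -8, 194), (-16, -17, 203), (0, -3, 180)]
195 [(-17, -4, 187), (-17, -15, 197), (-13, -18, 198)]
196 [(-39, -2, 193), (-16, -8, 186), (-15, -16, 193), (-5, -11, 183)]
197 [(-17, -9, 183), (-15, -17, 189), (-8, -16, 184)]
198 [(-18, -10, 181), (-15, -16, 184), (-8, -16, 181)]
199 [(-17, -14, 180), (-12, -17, 180)]
200 []
201 []
202 []
203 []
204 []
205 []
206 []
207 []
208 []
209 []
210 []
211 []
212 []
213 []
214 []
```

Everything matches the specification: handle top 241 mm (242 expected), rim 144.5 (145), and plate 32x36 mm at z 257. The lip tip looks to be at about 241. Next come the cleaner and the tool axes.

Run:
```python
from h import *
from scipy.spatial.transform import Rotation as R
t=load("top0.pkl"); s=load("scene0.pkl")
for n,d in (("top",t),("scene",s)):
    w=cloud(d); P=w.reshape(-1,3); 
    def box(m,name):
        Q=P[m]*1000; r=cv2.minAreaRect(Q[:,:2].astype(np.float32)); print(n,name,len(Q),np.round(r[0],1),np.round(r[1],1),round(r[2],2),"z",np.median(Q[:,2]).round(1))
    reg=(P[:,1]<-.12)&(P[:,1]>-.45)&(P[:,0]>.35)&(P[:,0]<.64)
    box(reg&(abs(P[:,2]-.1)<.004),"cleaner top")
    box(reg&(abs(P[:,2]-.035)<.004),"floor")
    pts=P[reg&(abs(P[:,2]-.1)<.004)]*1000
    # inner edges: for yaw rows
    k=np.isfinite(P[:,2])&(P[:,2]>.02)&(P[:,0]>.3)&(P[:,0]<.6)&(P[:,1]>-.2)&(P[:,1]<.25)
    # small stand
    box((P[:,2]>.02)&(P[:,0]>.38)&(P[:,0]<.5)&(P[:,1]>.1)&(P[:,1]<.3)&(P[:,2]<.4),"small stand"); 
    q=P[(P[:,2]>.02)&(P[:,0]>.38)&(P[:,0]<.5)&(P[:,1]>.1)&(P[:,1]<.3)&(P[:,2]<.4)]; print(q.max(0),q.min(0))
crop(t,360,195,480,290,6.6,"pics/t2.png")
M=R.from_rotvec([-1.55942336,0.23881212,-0.23812522]).as_matrix();print(M.round(3))
print(proj(t,[[.59,.14,.24]]))
```

```text
top cleaner top 3981 [ 510.6 -223.6] [189.9 160.1] 85.8 z 100.1
top floor 1156 [ 509.8 -202.7] [151.  155.3] 85.67 z 35.3
top small stand 249 [422.2 211.6] [31.8 39.5] 88.12 z 154.7
[0.44215706 0.22776196 0.16644566] [0.40236231 0.19549121 0.06555326]
scene cleaner top 2459 [ 511.8 -222.3] [189.6 162.8] 85.55 z 99.1
scene floor 557 [ 529.3 -224.3] [187.4 128.3] 86.2 z 34.4
scene small stand 264 [421.8 212.5] [32.1 45.9] 87.97 z 113.1
[0.44458757 0.22874373 0.16495131] [0.39903678 0.19612764 0.0204534 ]
[[ 0.954 -0.001  0.299]
 [-0.299 -0.002  0.954]
 [-0.    -1.    -0.002]]
[[263.80470621 201.25802782]]
```

View pics/t2.png

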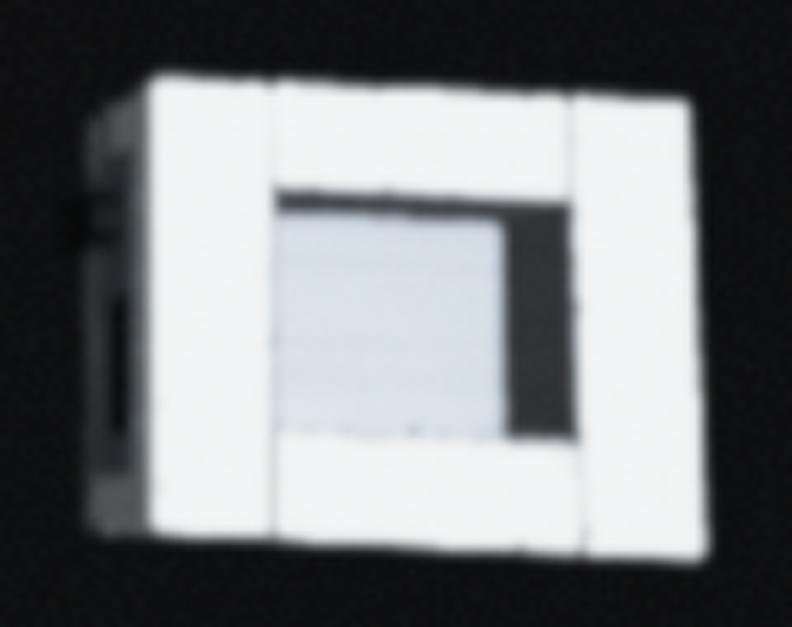

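```bash
cat >> h.py <<'E'
from scipy.spatial.transform import Rotation as R
def go(target,yawz=None):
    from cell import robot
    s=robot.state(); M=R.from_rotvec(s["ee_rot"]).as_matrix()
    d=np.array(target)-s["tcp_pos"]
    print("clock",round(s["clock"],2),"pos",(s["tcp_pos"]*1000).round(1),"yaw of z",np.degrees(np.arctan2(M[1,2],M[0,2])).round(2),"tilt y",M[:,1].round(4))
    print("shift cm tool xyz",(M.T@d*100).round(2),"ft",s["ft_force"].round(2),s["ft_torque"].round(3),"w",round(s["grip_width"]*1000,1))
    if yawz is not None: print("turn",round(-np.radians(yawz-np.degrees(np.arctan2(M[1,2],M[0,2]))),3))
E
python3 - <<'E'
from h import *
t=load("top0.pkl");P=cloud(t).reshape(-1,3)
for lo,hi in ((.1,.2),(.2,.3),(.3,.6)):
    q=P[(P[:,2]>lo)&(P[:,2]<hi)&(P[:,1]>.27)&(P[:,0]>.3)]; print(lo,len(q), q.min(0) if len(q) else'',q.max(0) if len(q) else '')
go([.587,.1443,.30],-9)
E
```

```text
0.1 866 [0.55989511 0.44940364 0.10005032] [0.65415602 0.51697793 0.19588409]
0.2 639 [0.57975941 0.46116983 0.20255087] [0.62959474 0.51717203 0.29984364]
0.3 862 [0.57803424 0.4464818  0.30005425] [0.63288891 0.5165855  0.34770845]
clock 0.1 pos [194.2 619.7 213.5] yaw of z 72.6 tilt y [-7.0e-04 -1.7e-03 -1.0e+00]
shift cm tool xyz [ 51.7   -8.59 -33.63] ft [-0.31  0.49  0.46] [ 0.005  0.016 -0.008] w 94.9
turn 1.424
```

Emit:
carry_out:
  moves: [2.58,-0.43,-1.68,0,45,2.58,-0.43,-1.68,0,45,2.58,-0.43,-1.68,0,45,2.58,-0.43,-1.68,0,45,2.58,-0.43,-1.68,0,45,2.58,-0.43,-1.68,0,45,2.58,-0.43,-1.68,0,45,2.58,-0.43,-1.68,0,45,2.58,-0.43,-1.68,0,45,2.58,-0.43,-1.68,0,45,2.58,-0.43,-1.68,0,45,2.58,-0.43,-1.68,0,45,2.58,-0.43,-1.68,0,45,2.58,-0.43,-1.68,0,45,2.58,-0.43,-1.68,0,45,2.58,-0.43,-1.68,0,45,2.58,-0.43,-1.68,0,45,2.58,-0.43,-1.68,0,45,2.58,-0.43,-1.68,0,45,2.58,-0.43,-1.68,0,45]

```text
clock: 1.77
tcp_pos: [0.5868, 0.1439, 0.3002]
ee_rot: [-1.558, 0.239, -0.238]
ft_force: [0.9, 0.4, -0.8]
grip_width: 0.0426
```

Emit:
carry_out:
  moves: [0,0,0,0.12,45,0,0,0,0.12,45,0,0,0,0.12,45,0,0,0,0.12,45,0,0,0,0.12,45,0,0,0,0.12,45,0,0,0,0.12,45,0,0,0,0.12,45,0,0,0,0.12,45,0,0,0,0.12,45,0,0,0,0.12,45,0,0,0,0.104,45,0,0,0,0,45,0,0,0,0,45]

```text
clock: 2.93
tcp_pos: [0.5861, 0.1452, 0.3001]
ee_rot: [-1.133, 1.323, -1.322]
ft_force: [0.4, 0.4, 0.6]
grip_width: 0.043
```

```bash
python3 -c "
from h import *
go([.587,.1443,.30],-9)"
```

```text
clock 2.93 pos [586.1 145.2 300.1] yaw of z -8.84 tilt y [-9.e-04 -2.e-04 -1.e+00]
shift cm tool xyz [0.08 0.01 0.1 ] ft [0.38 0.44 0.61] [-0.114  0.048  0.005] w 43.0
turn 0.003
```

Emit:
carry_out:
  moves: [0.08,1.5,0.1,0,45,0,1.5,0,0,45,0,1.5,0,0,45,0,1.5,0,0,45,0,1.5,0,0,45,0,0.9,0,0,45,0,0,0,0,45,0,0,0,0,45]

```text
clock: 3.6
tcp_pos: [0.5866, 0.1442, 0.2153]
ee_rot: [-1.133, 1.325, -1.323]
ft_force: [0.4, 0.9, 0.3]
grip_width: 0.0428
```

Run:
```python
from h import *
from cell import robot
for n in ("scene","top"):
    d=robot.get_image(n); pickle.dump(d,open(f"{n}1.pkl","wb"))
s=load("scene1.pkl");t=load("top1.pkl")
a=cv2.resize(s["color"][140:250,240:330,::-1],None,fx=4.4,fy=4.4,interpolation=2)
b=cv2.resize(t["color"][160:245,210:300,::-1],None,fx=4.4,fy=4.4,interpolation=2)
b=cv2.copyMakeBorder(b,0,a.shape[0]-b.shape[0],0,0,0)
cv2.imwrite("pics/c1.png",np.hstack([a,b]))
go([.587,.1443,.216],-9)
```

```text
clock 3.7 pos [587.7 144.4 217.5] yaw of z -8.99 tilt y [ 1.3e-03  2.0e-04 -1.0e+00]
shift cm tool xyz [ 0.02  0.15 -0.06] ft [ 0.47 -0.64 -0.7 ] [-0.088  0.1    0.008] w 42.9
turn 0.0
```

View pics/c1.png

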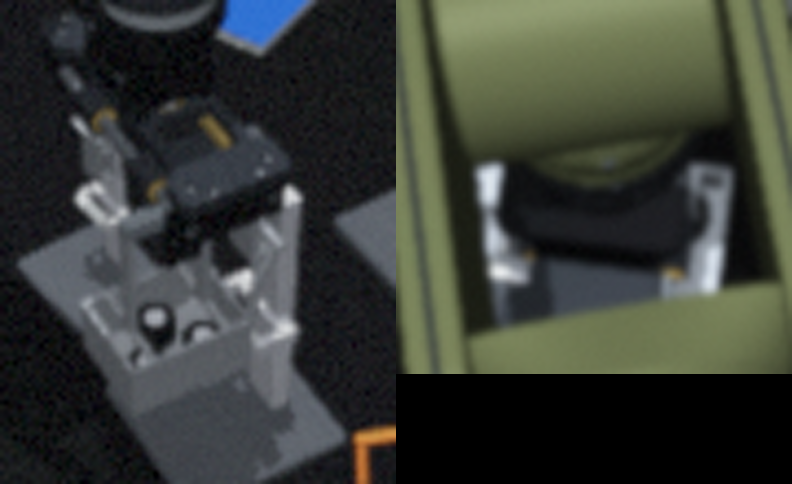

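The fingers straddle the handle: in the left view it is at (150,220) with the gripper over it, and the stand is clear. The gripper can close.

Emit:
carry_out:
  moves: [0,0,0,0,30,0,0,0,0,20,0,0,0,0,15,0,0,0,0,10,0,0,0,0,0,0,0,0,0,0,0,0,0,0,0,0,0,0,0,0]
  newtons: 15

```text
clock: 4.37
tcp_pos: [0.587, 0.1443, 0.2169]
ee_rot: [-1.131, 1.324, -1.324]
ft_force: [-1.5, 0.1, 2.7]
grip_width: 0.0118
```

Emit:
carry_out:
  moves: [0,0,0,0,0,0,0,0,0,0,0,0,0,0,0,0,0,0,0,0]
  newtons: 50

```text
clock: 4.7
tcp_pos: [0.5871, 0.1443, 0.2169]
ee_rot: [-1.131, 1.324, -1.324]
ft_force: [-2.9, -0.8, 2.6]
grip_width: 0.0114
```

```bash
python3 -c "
from h import *
go([.587,.1443,.216],-9)
from cell import robot
for i in range(4): s=robot.state();print(s['clock'],s['ft_force'])"
```

```text
clock 4.7 pos [587.1 144.3 216.9] yaw of z -8.99 tilt y [-2.e-04 -0.e+00 -1.e+00]
shift cm tool xyz [ 0.    0.09 -0.01] ft [-2.95 -0.79  2.64] [-0.092  0.621  0.119] w 11.4
turn 0.0
4.7 [-2.94882937 -0.79296891  2.64199288]
4.7 [-2.94882937 -0.79296891  2.64199288]
4.7 [-2.94882937 -0.79296891  2.64199288]
4.7 [-2.94882937 -0.79296891  2.64199288]
```

Emit:
carry_out:
  moves: [0,-0.1,0,0,0,0,-0.1,0,0,0,0,-0.1,0,0,0,0,-0.1,0,0,0,0,-0.1,0,0,0,0,0,0,0,0,0,0,0,0,0]

```text
clock: 5.28
tcp_pos: [0.5871, 0.1444, 0.2214]
ee_rot: [-1.131, 1.324, -1.324]
ft_force: [1.2, 1.6, -6.0]
grip_width: 0.0117
```

Emit:
carry_out:
  moves: [0,-0.1,0,0,0,0,-0.1,0,0,0,0,-0.1,0,0,0,0,-0.1,0,0,0,0,-0.1,0,0,0,0,0,0,0,0,0,0,0,0,0]

```text
clock: 5.87
tcp_pos: [0.5873, 0.1443, 0.2271]
ee_rot: [-1.13, 1.323, -1.324]
ft_force: [0.1, 1.1, -4.3]
grip_width: 0.0118
```

```bash
python3 -c "
from h import *
go([.587,.1443,.226],-9)"
```

```text
clock 5.87 pos [587.3 144.3 227.1] yaw of z -9.0 tilt y [ 6.e-04 -0.e+00 -1.e+00]
shift cm tool xyz [ 0.    0.1  -0.03] ft [ 0.15  1.11 -4.34] [0.179 0.081 0.026] w 11.8
turn 0.0
```

Emit:
carry_out:
  moves: [0,-0.1,0,0,0,0,-0.1,0,0,0,0,-0.1,0,0,0,0,-0.1,0,0,0,0,-0.1,0,0,0,0,0,0,0,0,0,0,0,0,0]

```text
clock: 6.45
tcp_pos: [0.5872, 0.1443, 0.2319]
ee_rot: [-1.131, 1.324, -1.324]
ft_force: [-0.2, 1.9, -5.3]
grip_width: 0.0119
```

Emit:
carry_out:
  moves: [-0.1,0,0,0,0,0,0,0,0,0,0,0,0,0,0]

```text
clock: 6.7
tcp_pos: [0.5874, 0.145, 0.2317]
ee_rot: [-1.131, 1.324, -1.324]
ft_force: [0.3, 0.8, -4.7]
grip_width: 0.0114
```

Emit:
carry_out:
  moves: [-0.1,0,0,0,0,0,0,0,0,0,0,0,0,0,0]

```text
clock: 6.95
tcp_pos: [0.5875, 0.1462, 0.2316]
ee_rot: [-1.131, 1.324, -1.324]
ft_force: [-0.3, 0.7, -4.2]
grip_width: 0.0117
```

```bash
python3 -c "
from h import *
go([.587,.1443,.226],-9)"
```

```text
clock 6.95 pos [587.5 146.2 231.6] yaw of z -8.99 tilt y [-1.e-04 -2.e-04 -1.e+00]
shift cm tool xyz [ 0.2   0.56 -0.02] ft [-0.28  0.65 -4.24] [-0.131  0.087  0.029] w 11.7
turn 0.0
```

Emit:
carry_out:
  moves: [0,-0.15,0,0,0,0,-0.15,0,0,0,0,-0.15,0,0,0,0,-0.15,0,0,0,0,-0.15,0,0,0,0,-0.15,0,0,0,0,-0.1,0,0,0,0,0,0,0,0,0,0,0,0,0]

```text
clock: 7.7
tcp_pos: [0.5875, 0.1463, 0.2418]
ee_rot: [-1.131, 1.324, -1.324]
ft_force: [-0.1, -0.1, -4.1]
grip_width: 0.0116
```

Emit:
carry_out:
  moves: [0,-0.15,0,0,0,0,-0.15,0,0,0,0,-0.15,0,0,0,0,-0.15,0,0,0,0,-0.15,0,0,0,0,-0.15,0,0,0,0,-0.1,0,0,0,0,0,0,0,0,0,0,0,0,0]

```text
clock: 8.45
tcp_pos: [0.5875, 0.1463, 0.2517]
ee_rot: [-1.131, 1.324, -1.324]
ft_force: [0.6, -0.4, -5.1]
grip_width: 0.0118
```

Run:
```python
from h import *
from cell import robot
d=robot.get_image("scene"); pickle.dump(d,open("scene2.pkl","wb"))
crop(d,240,130,330,240,5.4,"pics/s2.png")
go([.587,.1443,.226],-9)
```

```text
clock 8.5 pos [587.5 146.3 251.6] yaw of z -8.99 tilt y [-1.e-04 -0.e+00 -1.e+00]
shift cm tool xyz [ 0.2   2.56 -0.02] ft [ 0.73  0.34 -5.06] [-0.107  0.108  0.061] w 11.3
turn 0.0
```

View pics/s2.png

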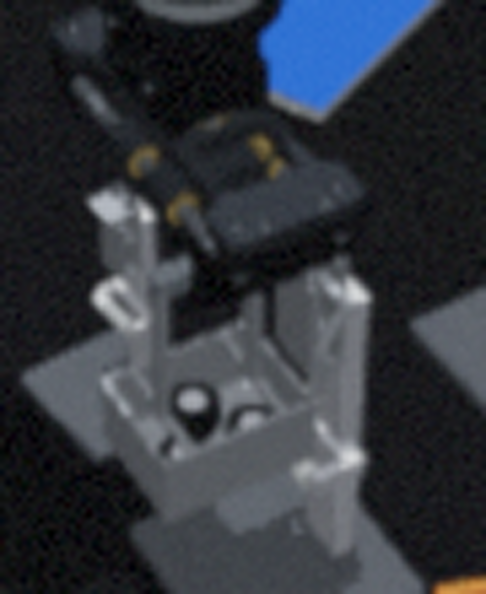

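The basket hangs level under the gripper, with its rim at (200,430) and the hook post at (340,400). No contact is indicated so far, so I'll feel for the plate in small steps.

Emit:
carry_out:
  moves: [0,-0.1,0,0,0,0,-0.1,0,0,0,0,-0.1,0,0,0,0,-0.1,0,0,0,0,0,0,0,0,0,0,0,0,0]

```text
clock: 9.0
tcp_pos: [0.5876, 0.1463, 0.2558]
ee_rot: [-1.131, 1.324, -1.324]
ft_force: [-0.2, -0.1, -4.2]
grip_width: 0.0113
```

Emit:
carry_out:
  moves: [0,-0.1,0,0,0,0,0,0,0,0,0,0,0,0,0]

```text
clock: 9.25
tcp_pos: [0.5875, 0.1463, 0.2567]
ee_rot: [-1.131, 1.324, -1.324]
ft_force: [0.3, -1.3, -4.2]
grip_width: 0.0117
```

Emit:
carry_out:
  moves: [0,-0.1,0,0,0,0,0,0,0,0,0,0,0,0,0]

```text
clock: 9.5
tcp_pos: [0.5875, 0.1463, 0.2578]
ee_rot: [-1.131, 1.324, -1.324]
ft_force: [0.5, 0.2, -4.3]
grip_width: 0.0114
```

Emit:
carry_out:
  moves: [0,-0.07,0,0,0,0,0,0,0,0,0,0,0,0,0]

```text
clock: 9.75
tcp_pos: [0.5875, 0.1463, 0.2584]
ee_rot: [-1.131, 1.324, -1.324]
ft_force: [0.4, -0.7, -4.7]
grip_width: 0.0121
```

Emit:
carry_out:
  moves: [0,-0.07,0,0,0,0,0,0,0,0,0,0,0,0,0]

```text
clock: 10.0
tcp_pos: [0.5875, 0.1463, 0.2591]
ee_rot: [-1.131, 1.324, -1.324]
ft_force: [-0.4, -0.6, -4.3]
grip_width: 0.0117
```

Emit:
carry_out:
  moves: [0,-0.07,0,0,0,0,0,0,0,0,0,0,0,0,0]

```text
clock: 10.25
tcp_pos: [0.5874, 0.1463, 0.2597]
ee_rot: [-1.131, 1.324, -1.324]
ft_force: [0.1, 0.2, -4.3]
grip_width: 0.0113
```

Emit:
carry_out:
  moves: [0,-0.06,0,0,0,0,0,0,0,0,0,0,0,0,0]

```text
clock: 10.5
tcp_pos: [0.5874, 0.1463, 0.2599]
ee_rot: [-1.131, 1.324, -1.324]
ft_force: [0.5, 1.0, -7.1]
grip_width: 0.0114
```

Emit:
carry_out:
  moves: [0,-0.06,0,0,0,0,0,0,0,0,0,0,0,0,0]

```text
clock: 10.75
tcp_pos: [0.5873, 0.1463, 0.2605]
ee_rot: [-1.131, 1.324, -1.324]
ft_force: [0.6, 0.6, -8.7]
grip_width: 0.0117
```

Run:
```python
from h import *
go([.587,.1443,.226],-9)
```

```text
clock 10.75 pos [587.3 146.3 260.5] yaw of z -8.99 tilt y [-6.e-04 -0.e+00 -1.e+00]
shift cm tool xyz [0.21 3.45 0.  ] ft [ 0.6   0.64 -8.67] [-0.115 -0.041 -0.037] w 11.7
turn 0.0
```

The plate touches at measured z of about 259.8, rising to +4.2 N. That puts the lip tip about 36.5 mm below the bar's contact height. I'll come down about 2 mm to mid-gap and draw out slowly.

Emit:
carry_out:
  moves: [0,0.1,0,0,0,0,0.1,0,0,0,0,0,0,0,0,0,0,0,0,0]

```text
clock: 11.08
tcp_pos: [0.5878, 0.1462, 0.2596]
ee_rot: [-1.13, 1.323, -1.324]
ft_force: [0.2, -0.3, -3.9]
grip_width: 0.0119
```

Emit:
carry_out:
  moves: [0.1,0,0,0,0,0.1,0,0,0,0,0,0,0,0,0,0,0,0,0,0]

```text
clock: 11.42
tcp_pos: [0.5873, 0.1442, 0.2592]
ee_rot: [-1.13, 1.324, -1.324]
ft_force: [-0.4, -0.1, -4.9]
grip_width: 0.0117
```

Emit:
carry_out:
  moves: [0.1,0,0,0,0,0.05,0,0,0,0,0,0,0,0,0,0,0,0,0,0]

```text
clock: 11.75
tcp_pos: [0.5869, 0.1428, 0.2589]
ee_rot: [-1.131, 1.324, -1.324]
ft_force: [-0.3, -0.0, -4.5]
grip_width: 0.0117
```

Emit:
carry_out:
  moves: [0,0.03,0,0,0,0.1,0,0,0,0,0.1,0,0,0,0,0,0,0,0,0,0,0,0,0,0]

```text
clock: 12.17
tcp_pos: [0.5866, 0.1408, 0.2586]
ee_rot: [-1.131, 1.324, -1.324]
ft_force: [-0.8, 0.1, -4.3]
grip_width: 0.0117
```

Emit:
carry_out:
  moves: [0.1,0,0,0,0,0.1,0,0,0,0,0.1,0,0,0,0,0,0,0,0,0,0,0,0,0,0]

```text
clock: 12.58
tcp_pos: [0.5862, 0.1378, 0.2587]
ee_rot: [-1.131, 1.324, -1.324]
ft_force: [0.8, -0.5, -3.9]
grip_width: 0.0115
```

Run:
```python
from h import *
go([.587,.1443,.226],-9)
```

```text
clock 12.58 pos [586.2 137.8 258.7] yaw of z -9.01 tilt y [ 1.e-04  0.e+00 -1.e+00]
shift cm tool xyz [-0.66  3.27 -0.02] ft [ 0.76 -0.48 -3.86] [-0.086  0.066 -0.021] w 11.5
turn -0.0
```

Emit:
carry_out:
  moves: [0.12,0,0,0,0,0.12,0,0,0,0,0.12,0,0,0,0,0.12,0,0,0,0,0,0,0,0,0,0,0,0,0,0]

```text
clock: 13.08
tcp_pos: [0.5854, 0.1331, 0.2587]
ee_rot: [-1.131, 1.324, -1.324]
ft_force: [-0.3, 0.3, -3.7]
grip_width: 0.0115
```

Emit:
carry_out:
  moves: [0.12,0,0,0,0,0.12,0,0,0,0,0.12,0,0,0,0,0.12,0,0,0,0,0.12,0,0,0,0,0,0,0,0,0,0,0,0,0,0]

```text
clock: 13.67
tcp_pos: [0.5845, 0.1271, 0.2587]
ee_rot: [-1.131, 1.324, -1.324]
ft_force: [0.3, -0.5, -5.4]
grip_width: 0.0116
```

Emit:
carry_out:
  moves: [0.15,0,0,0,0,0.15,0,0,0,0,0.15,0,0,0,0,0.15,0,0,0,0,0.15,0,0,0,0,0.15,0,0,0,0,0.15,0,0,0,0,0.15,0,0,0,0,0,0,0,0,0]

```text
clock: 14.42
tcp_pos: [0.5826, 0.1151, 0.2586]
ee_rot: [-1.131, 1.324, -1.324]
ft_force: [0.5, 0.2, -3.9]
grip_width: 0.0115
```

Emit:
carry_out:
  moves: [0.2,0,0,0,0,0.3,0,0,0,0,0.4,0,0,0,0,0.5,0,0,0,0,0.5,0,0,0,0,0.5,0,0,0,0,0.4,0,0,0,0,0.3,0,0,0,0,0.2,0,0,0,0,0,0,0,0,0]

```text
clock: 15.25
tcp_pos: [0.5774, 0.0823, 0.2587]
ee_rot: [-1.131, 1.324, -1.324]
ft_force: [0.6, 0.3, -5.0]
grip_width: 0.0118
```

Run:
```python
from h import *
from cell import robot
for n in ("scene","top"):
    d=robot.get_image(n); pickle.dump(d,open(f"{n}3.pkl","wb"))
s=load("scene3.pkl");t=load("top3.pkl")
a=cv2.resize(s["color"][140:270,210:320,::-1],None,fx=3.6,fy=3.6,interpolation=2)
b=cv2.resize(t["color"][150:260,210:320,::-1],None,fx=3.6,fy=3.6,interpolation=2)
b=cv2.copyMakeBorder(b,0,a.shape[0]-b.shape[0],0,0,0)
cv2.imwrite("pics/c3.png",np.hstack([a,b]))
go([.511,-.223,.26],-94.3+90)
```

```text
clock 15.35 pos [577.5  82.8 258.7] yaw of z -9.0 tilt y [ 0.e+00  2.e-04 -1.e+00]
shift cm tool xyz [31.24 -0.14 -1.78] ft [-0.67 -1.39 -4.66] [-0.105  0.107 -0.003] w 11.5
turn -0.082
```

View pics/c3.png

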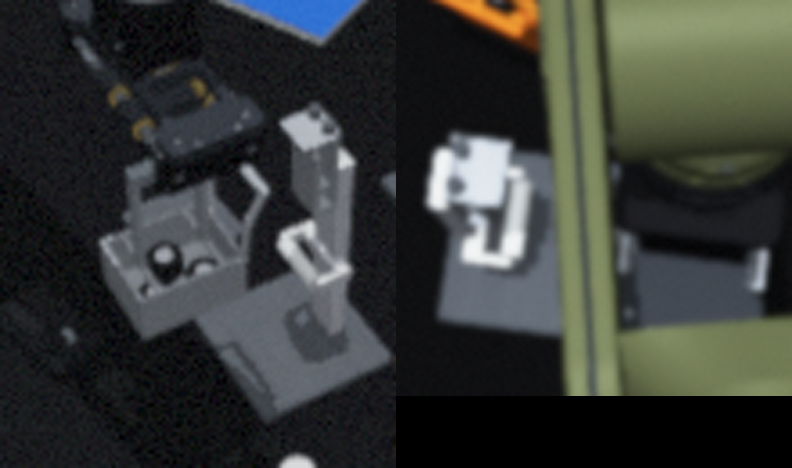

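The basket is free of the hook and level, at (170,270) on the left, with the bar about 40 mm clear of the lip and plate. Now over to the tank.

Emit:
carry_out:
  moves: [0.8,0,-0.11,0,0,1.6,0,-0.11,0,0,2.2,0,-0.11,0,0,2.2,0,-0.11,0,0,2.2,0,-0.11,0,0,2.2,0,-0.11,0,0,2.2,0,-0.11,0,0,2.2,0,-0.11,0,0,2.2,0,-0.11,0,0,2.2,0,-0.11,0,0,2.2,0,-0.11,0,0,2.2,0,-0.11,0,0,2,0,-0.11,0,0,1.6,0,-0.11,0,0,1.2,0,-0.11,0,0,0.8,0,-0.11,0,0,0.6,0,0,0,0,0.4,0,0,0,0]

```text
clock: 16.85
tcp_pos: [0.5115, -0.221, 0.2586]
ee_rot: [-1.131, 1.324, -1.324]
ft_force: [0.7, 0.8, -4.4]
grip_width: 0.0116
```

Emit:
carry_out:
  moves: [0,0,0,-0.02,0,0,0,0,-0.03,0,0,0,0,-0.02,0,0,0,0,-0.012,0,0,0,0,0,0,0,0,0,0,0,0,0,0,0,0]

```text
clock: 17.43
tcp_pos: [0.5117, -0.2205, 0.2587]
ee_rot: [-1.173, 1.264, -1.264]
ft_force: [-0.9, -0.7, -4.6]
grip_width: 0.0118
```

Run:
```python
from h import *
from cell import robot
for n in ("scene","top"):
    d=robot.get_image(n); pickle.dump(d,open(f"{n}4.pkl","wb"))
s=load("scene4.pkl");t=load("top4.pkl")
a=cv2.resize(s["color"][200:335,90:210,::-1],None,fx=3.3,fy=3.3,interpolation=2)
b=cv2.resize(t["color"][180:300,355:475,::-1],None,fx=3.3,fy=3.3,interpolation=2)
b=cv2.copyMakeBorder(b,0,a.shape[0]-b.shape[0],0,0,0)
cv2.imwrite("pics/c4.png",np.hstack([a,b]))
u=np.array([np.cos(np.radians(85.7)),np.sin(np.radians(85.7)),0])
go(np.array([.511,-.223,.26])-.004*u,-94.3+90)
P=cloud(s).reshape(-1,3)
m=(abs(P[:,2]-.187)<.012)&(P[:,0]>.44)&(P[:,0]<.6)&(P[:,1]>-.3)&(P[:,1]<-.14)
Q=P[m]*1000; r=cv2.minAreaRect(Q[:,:2].astype(np.float32));print(len(Q),r)
M=robot.state(); tcp=M["tcp_pos"]*1000
n=np.array([-u[1],u[0],0])
a=(Q-tcp)@u;b=(Q-tcp)@n
print("a",np.percentile(a,[1,99]).round(1),"b",np.percentile(b,[1,99]).round(1))
# per-cell max z along perimeter
for lo,hi in ((-48,-42),(-40,-20),(-20,0),(0,20),(20,40),(40,48)):
    k=(a>lo)&(a<hi); 
    for bl,bh in ((-38,-30),(-15,15),(30,38)):
        kk=k&(b>bl)&(b<bh)
        if kk.sum()>4: print(lo,bl,kk.sum(),np.percentile(Q[kk,2],[50,85]).round(1))
```

```text
clock 17.53 pos [ 511.6 -220.6  258.7] yaw of z -4.29 tilt y [-0. -0. -1.]
shift cm tool xyz [ 0.65 -0.13 -0.04] ft [-0.   -0.92 -4.44] [-0.036  0.108 -0.009] w 11.7
turn 0.0
371 ((511.7659912109375, -217.7879638671875), (92.61200714111328, 74.05859375), 85.52111053466797)
a [-43.5  47. ] b [-36.3  36.1]
-48 -15 8 [185.7 187.5]
-40 -38 33 [183.2 186. ]
-40 -15 12 [188.3 194.9]
-40 30 23 [181.6 185.8]
-20 -38 34 [182.  185.5]
-20 30 30 [181.8 185.9]
0 -38 31 [182.1 185.3]
0 30 29 [181.6 186. ]
20 -38 32 [182.7 186.4]
20 -15 15 [187.3 194.5]
20 30 17 [183.6 186.6]
40 -38 16 [188.8 194.6]
40 -15 15 [185.5 186.2]
40 30 13 [187.4 195.8]
```

View pics/c4.png

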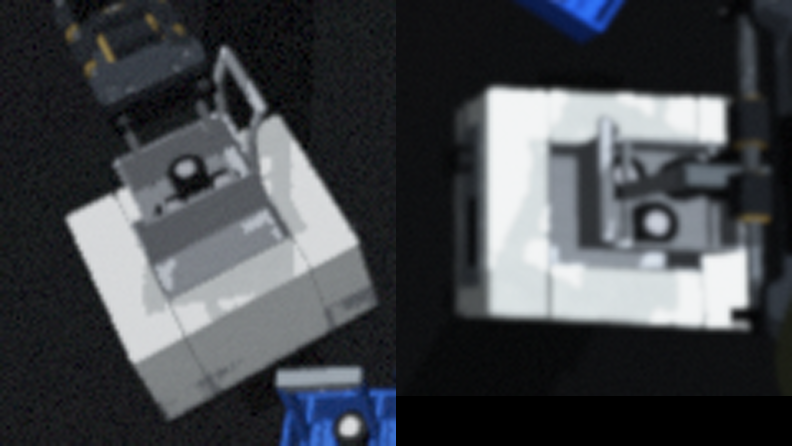

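Run:
```python
from h import *
s=load("scene4.pkl");t=load("top4.pkl")
u=np.array([np.cos(np.radians(85.7)),np.sin(np.radians(85.7)),0]);n=np.array([-u[1],u[0],0])
tcp=np.array([511.6,-220.6,0])
for nm,d in (("scene",s),("top",t)):
    P=cloud(d).reshape(-1,3)*1000; Q=P[(P[:,0]>440)&(P[:,0]<600)&(P[:,1]>-300)&(P[:,1]<-130)&(P[:,2]>125)&(P[:,2]<275)]
    a=(Q-tcp)@u;b=(Q-tcp)@n;z=Q[:,2]-142
    for lo in range(40,112,6):
        k=(a>38)&(z>lo)&(z<lo+6)&(a<75)
        if k.sum()>2: print(nm,lo,k.sum(),"a",np.percentile(a[k],[0,50,100]).round(1),"b",np.percentile(b[k],[0,100]).round(1))
    k=(z>0)&(z<46); print(nm,"box a",np.percentile(a[k],[0,.5,1,2,98,99.5]).round(1),"b",np.percentile(b[k],[.5,1,99,99.5]).round(1))
    k=(P[:,2]>97)&(P[:,2]<103)&(P[:,0]<640)&(P[:,0]>400)&(P[:,1]<-100)&(P[:,1]>-340)
    aa=(P[k]-tcp)@u;bb=(P[k]-tcp)@n
    print(nm,"cleaner a",np.percentile(aa,[.2,1,99,99.8]).round(1),"b",np.percentile(bb,[.2,1,99,99.8]).round(1))
```

```text
scene 40 31 a [38.5 43.8 47.5] b [-36.2  34.2]
scene 46 12 a [42.2 44.4 49. ] b [-36.7  31.8]
scene 52 8 a [43.1 44.8 46.6] b [-37.1  33.4]
scene 58 8 a [44.  46.7 48.3] b [-36.8  32.8]
scene 64 11 a [43.8 46.8 50.5] b [-36.6  32.4]
scene 70 7 a [45.4 48.2 51.8] b [-37.2  28.7]
scene 76 9 a [45.9 49.2 53.1] b [-35.8  31.5]
scene 82 11 a [47.7 51.5 55.7] b [-37.9  33.7]
scene 88 13 a [50.7 53.6 58.7] b [-37.8  36.2]
scene 94 10 a [51.7 56.1 62.4] b [-36.3  35.2]
scene 100 29 a [57.9 60.5 67.1] b [-37.4  33.7]
scene 106 50 a [59.6 62.9 66.4] b [-37.7  33.9]
scene box a [-43.7 -43.5 -43.4 -42.4  44.   45.9] b [-36.9 -36.6  35.5  36. ]
scene cleaner a [-96.1 -95.2  91.4  92.6] b [-80.3 -79.5  76.4  79.5]
top 40 19 a [43.9 44.8 46.4] b [-34.4  35.2]
top 46 3 a [46.7 46.8 47.8] b [-31.6  33.3]
top 64 3 a [46.5 46.7 49.9] b [34.6 36.5]
top 82 5 a [45.  47.3 49.9] b [-32.3  35.5]
top 88 7 a [49.1 51.8 56.9] b [-33.   36.4]
top 100 29 a [55.9 65.2 66.4] b [-34.6  35.6]
top 106 140 a [58.4 62.4 67. ] b [-36.4  35.7]
top box a [-46.5 -45.  -43.8 -43.   45.3  45.7] b [-34.4 -34.   35.3  35.4]
top cleaner a [-84.3 -81.5  91.4  91.8] b [-78.6 -77.6  79.6  80.3]
```

Basket is level (all rim samples 185–187 mm), centred on the tool within 1 mm. Moving 5.6 mm along tool +x centres the box-plus-leaning-wires envelope in the tank.

Emit:
carry_out:
  moves: [0.28,0,0,0,0,0.28,0,0,0,0,0,0.3,0,0,0,0,0.6,0,0,0,0,0.8,0,0,0,0,0.8,0,0,0,0,0.8,0,0,0,0,0.7,0,0,0,0,0.4,0,0,0,0,0.2,0,0,0,0,0,0,0,0]

```text
clock: 18.45
tcp_pos: [0.5109, -0.2261, 0.2119]
ee_rot: [-1.173, 1.265, -1.263]
ft_force: [-0.8, -0.5, -3.8]
grip_width: 0.0116
```

Run:
```python
from h import *
from cell import robot
for n in ("scene","top"):
    d=robot.get_image(n); pickle.dump(d,open(f"{n}5.pkl","wb"))
s=load("scene5.pkl");t=load("top5.pkl")
a=cv2.resize(s["color"][210:335,90:210,::-1],None,fx=3.3,fy=3.3,interpolation=2)
b=cv2.resize(t["color"][190:300,355:475,::-1],None,fx=3.3,fy=3.3,interpolation=2)
b=cv2.copyMakeBorder(b,0,a.shape[0]-b.shape[0],0,0,0)
cv2.imwrite("pics/c5.png",np.hstack([a,b]))
go([.511,-.223,.152],-4.3)
```

```text
clock 18.55 pos [ 511.4 -226.4  213. ] yaw of z -4.3 tilt y [ 5.e-04 -3.e-04 -1.e+00]
shift cm tool xyz [-0.33  6.1  -0.06] ft [-0.13 -0.49 -3.76] [-0.12   0.043  0.046] w 11.3
turn 0.0
```

View pics/c5.png

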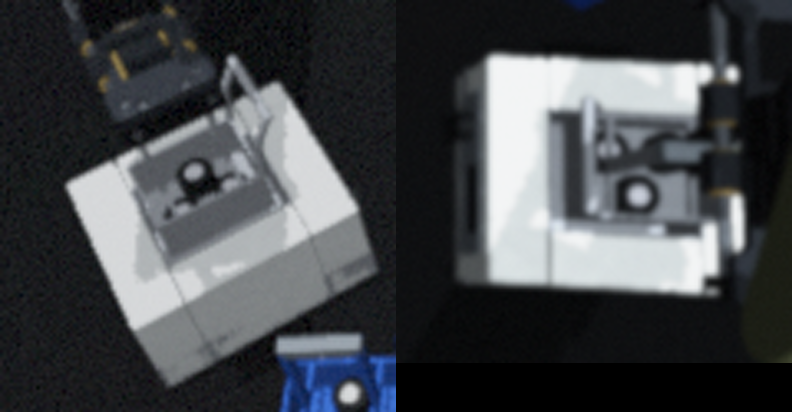

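The basket sits over the opening: its sides run parallel to the tank, with about equal gaps in the left view at (205,195). I'll lower slowly and watch the force.

Emit:
carry_out:
  moves: [0,0.2,0,0,0,0,0.25,0,0,0,0,0.25,0,0,0,0,0.25,0,0,0,0,0.25,0,0,0,0,0.2,0,0,0,0,0.1,0,0,0,0,0,0,0,0]

```text
clock: 19.22
tcp_pos: [0.511, -0.2261, 0.1972]
ee_rot: [-1.173, 1.265, -1.264]
ft_force: [0.4, 0.5, -4.4]
grip_width: 0.0117
```

Emit:
carry_out:
  moves: [0,0.2,0,0,0,0,0.25,0,0,0,0,0.25,0,0,0,0,0.25,0,0,0,0,0.25,0,0,0,0,0.2,0,0,0,0,0.1,0,0,0,0,0,0,0,0]

```text
clock: 19.88
tcp_pos: [0.511, -0.2262, 0.1822]
ee_rot: [-1.173, 1.265, -1.264]
ft_force: [0.2, -0.3, -3.9]
grip_width: 0.0118
```

Emit:
carry_out:
  moves: [0,0.2,0,0,0,0,0.25,0,0,0,0,0.25,0,0,0,0,0.25,0,0,0,0,0.25,0,0,0,0,0.2,0,0,0,0,0.1,0,0,0,0,0,0,0,0]

```text
clock: 20.55
tcp_pos: [0.5109, -0.2261, 0.1672]
ee_rot: [-1.173, 1.265, -1.264]
ft_force: [0.6, 0.1, -4.4]
grip_width: 0.0114
```

Run:
```python
from h import *
from cell import robot
for n in ("scene","top"):
    d=robot.get_image(n); pickle.dump(d,open(f"{n}6.pkl","wb"))
s=load("scene6.pkl");t=load("top6.pkl")
a=cv2.resize(s["color"][210:335,90:210,::-1],None,fx=3.3,fy=3.3,interpolation=2)
b=cv2.resize(t["color"][190:300,355:475,::-1],None,fx=3.3,fy=3.3,interpolation=2)
b=cv2.copyMakeBorder(b,0,a.shape[0]-b.shape[0],0,0,0)
cv2.imwrite("pics/c6.png",np.hstack([a,b]))
go([.511,-.223,.152],-4.3)
```

```text
clock 20.65 pos [ 511.2 -226.3  167.7] yaw of z -4.3 tilt y [ 0.e+00 -1.e-04 -1.e+00]
shift cm tool xyz [-0.33  1.57 -0.04] ft [-0.69 -0.65 -3.95] [-0.12   0.009 -0.011] w 11.7
turn 0.0
```

View pics/c6.png

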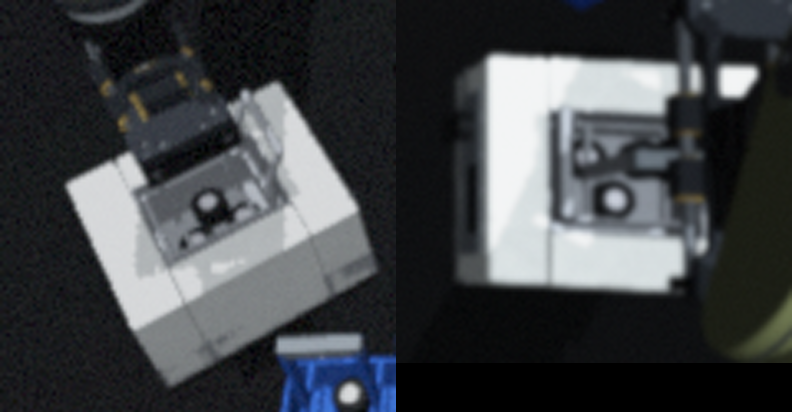

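It is inside the tank with no contact forces and about 15 mm left to the floor.

Emit:
carry_out:
  moves: [0,0.2,0,0,0,0,0.2,0,0,0,0,0.2,0,0,0,0,0.2,0,0,0,0,0.15,0,0,0,0,0.1,0,0,0,0,0.1,0,0,0,0,0,0,0,0]

```text
clock: 21.32
tcp_pos: [0.5111, -0.2262, 0.1559]
ee_rot: [-1.173, 1.265, -1.264]
ft_force: [0.1, 1.0, -4.8]
grip_width: 0.0117
```

Emit:
carry_out:
  moves: [0,0.08,0,0,0,0,0.08,0,0,0,0,0,0,0,0,0,0,0,0,0]

```text
clock: 21.65
tcp_pos: [0.5112, -0.2263, 0.1546]
ee_rot: [-1.173, 1.264, -1.264]
ft_force: [0.9, -0.5, -4.6]
grip_width: 0.0119
```

Emit:
carry_out:
  moves: [0,0.08,0,0,0,0,0,0,0,0,0,0,0,0,0]

```text
clock: 21.9
tcp_pos: [0.5111, -0.2262, 0.1537]
ee_rot: [-1.173, 1.264, -1.264]
ft_force: [0.0, 0.2, -4.1]
grip_width: 0.0113
```

Emit:
carry_out:
  moves: [0,0.06,0,0,0,0,0,0,0,0,0,0,0,0,0]

```text
clock: 22.15
tcp_pos: [0.5111, -0.2262, 0.1531]
ee_rot: [-1.173, 1.264, -1.264]
ft_force: [-0.4, 0.1, -4.3]
grip_width: 0.0116
```

Emit:
carry_out:
  moves: [0,0.06,0,0,0,0,0,0,0,0,0,0,0,0,0]

```text
clock: 22.4
tcp_pos: [0.5111, -0.2262, 0.1525]
ee_rot: [-1.173, 1.264, -1.264]
ft_force: [-0.2, 0.1, -3.7]
grip_width: 0.0113
```

Emit:
carry_out:
  moves: [0,0.05,0,0,0,0,0,0,0,0,0,0,0,0,0]

```text
clock: 22.65
tcp_pos: [0.5112, -0.2262, 0.152]
ee_rot: [-1.173, 1.264, -1.264]
ft_force: [0.2, -0.7, -4.3]
grip_width: 0.0116
```

Emit:
carry_out:
  moves: [0,0.05,0,0,0,0,0,0,0,0,0,0,0,0,0]

```text
clock: 22.9
tcp_pos: [0.5113, -0.2264, 0.152]
ee_rot: [-1.173, 1.264, -1.265]
ft_force: [-0.8, 0.1, -1.8]
grip_width: 0.0117
```

The floor is touched: the weight is partly carried at z 152.0, as predicted. I'll go 0.3 mm more, then open gently.

Emit:
carry_out:
  moves: [0,0.03,0,0,0,0,0,0,0,0,0,0,0,0,0]

```text
clock: 23.15
tcp_pos: [0.5114, -0.2265, 0.152]
ee_rot: [-1.173, 1.264, -1.265]
ft_force: [-1.6, -0.0, 1.0]
grip_width: 0.0119
```

Emit:
carry_out:
  moves: [0,0,0,0,15,0,0,0,0,18,0,0,0,0,25,0,0,0,0,35,0,0,0,0,35,0,0,0,0,35,0,0,0,0,35]
  newtons: 10

```text
clock: 23.73
tcp_pos: [0.5112, -0.2263, 0.1513]
ee_rot: [-1.173, 1.264, -1.264]
ft_force: [1.1, 0.4, -0.5]
grip_width: 0.0327
```

Run:
```python
from h import *
go([.511,-.223,.152],-4.3)
```

```text
clock 23.73 pos [ 511.2 -226.3  151.3] yaw of z -4.3 tilt y [ 1.e-04 -0.e+00 -1.e+00]
shift cm tool xyz [-0.32 -0.07 -0.05] ft [ 1.08  0.4  -0.46] [-0.136  0.022  0.013] w 32.7
turn -0.0
```

Released with 10 mm of clearance on each side. Next I'll retreat straight up, then move back so the cameras can see.

Emit:
carry_out:
  moves: [0,-0.5,0,0,35,0,-1,0,0,35,0,-1.5,0,0,35,0,-2,0,0,35,0,-2,0,0,35,0,-2,0,0,35,0,-2,0,0,35,0,-2,0,0,35,0,-2,0,0,35,0,-1,0,0,35,0,0,-2,0,35,0,0,-2,0,35,0,0,-2,0,35,0,0,-2,0,35,0,0,-2,0,35,0,0,-1,0,35,0,0,0,0,35,0,0,0,0,35]

```text
clock: 25.23
tcp_pos: [0.4017, -0.2181, 0.3117]
ee_rot: [-1.172, 1.263, -1.266]
ft_force: [0.4, -0.1, -0.9]
grip_width: 0.0332
```

Run:
```python
from h import *
from cell import robot
for n in ("scene","top"):
    d=robot.get_image(n); pickle.dump(d,open(f"{n}7.pkl","wb"))
s=load("scene7.pkl");t=load("top7.pkl")
a=cv2.resize(s["color"][:,:,::-1],None,fx=.98,fy=.98)
a=cv2.resize(s["color"][210:335,90:210,::-1],None,fx=3.3,fy=3.3,interpolation=2)
b=cv2.resize(t["color"][190:300,355:475,::-1],None,fx=3.3,fy=3.3,interpolation=2)
b=cv2.copyMakeBorder(b,0,a.shape[0]-b.shape[0],0,0,0)
cv2.imwrite("pics/c7.png",np.hstack([a,b]))
cv2.imwrite("pics/s7.png",cv2.resize(s["color"][:,:,::-1],None,fx=1.42,fy=1.42))
u=np.array([np.cos(np.radians(85.7)),np.sin(np.radians(85.7)),0]);n=np.array([-u[1],u[0],0])
for nm,d in (("scene",s),("top",t)):
    P=cloud(d).reshape(-1,3)*1000; c=np.array([511.2,-226.3,0]); a=(P-c)@u;b=(P-c)@n
    k=(P[:,2]>150)&(P[:,2]<185)&(abs(a)<34)&(abs(b)<15)
    if k.sum()>5:
        print(nm,"handle",k.sum(),np.percentile(a[k],[1,99]).round(1),np.percentile(b[k],[1,99]).round(1),"z hi by end",[np.percentile(P[k&(abs(a-x)<12),2],80).round(1) for x in (-18,0,18)])
    for x in (-42,43):
        for y in (-33,33):
            kk=(abs(a-x)<8)&(abs(b-y)<3)&(P[:,2]>70)&(P[:,2]<88); print(x,y,kk.sum(),np.percentile(P[kk,2],75).round(1) if kk.sum()>2 else '')
go([.511,-.223,.152],-4.3)
```

```text
scene handle 171 [-28.4  30. ] [-7.3  5.7] z hi by end [np.float64(176.5), np.float64(176.4), np.float64(176.5)]
-42 -33 0 
-42 33 9 78.7
43 -33 0 
43 33 15 82.7
top handle 200 [-28.6  29.9] [-5.3  6.4] z hi by end [np.float64(177.8), np.float64(177.8), np.float64(178.0)]
-42 -33 14 80.5
-42 33 13 82.0
43 -33 0 
43 33 3 72.2
clock 25.33 pos [ 402.1 -218.1  311.3] yaw of z -4.29 tilt y [ 3.e-04  1.e-04 -1.e+00]
shift cm tool xyz [-0.32 15.93 10.89] ft [0.38 0.12 0.01] [-0.095  0.049 -0.015] w 33.2
turn 0.0
```

View pics/c7.png

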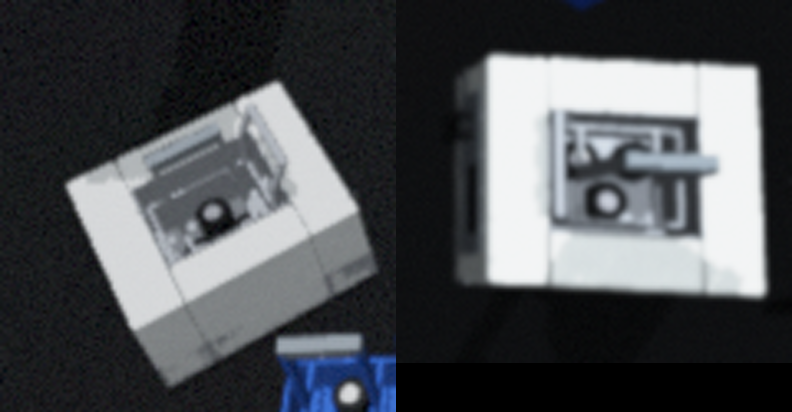

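View pics/s7.png

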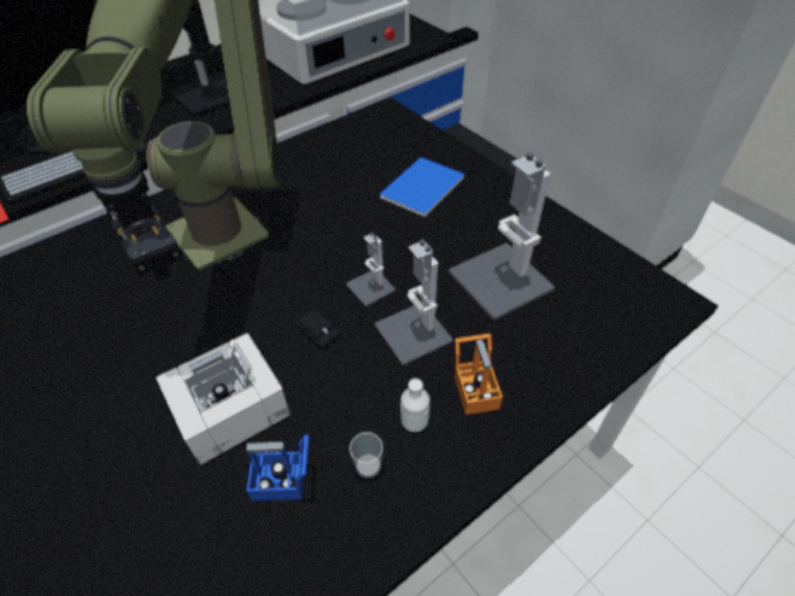

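The basket stands in the tank. Its handle top is at 176.5–178 mm (177 expected) and equal at both ends. The bottle, beaker and mouse are where they were, and the arm is clear.

```bash
python3 -c "
from cell import robot
print(robot.hand_in())"
```

```text
the job is handed in; nothing more can be done
None
```

The steel basket is off the hook and stands level on the floor of the ultrasonic cleaner's tank. I let go of it and handed the job in at about 25 s on the clock.

- **Taking it off:** I gripped the handle and lifted in small steps until the bar touched the sprung plate, at about 43 mm of lift. The push on the plate was about 4 N at most. I then came down about 2 mm to the middle of the gap and drew the basket straight out. Readings on the way out showed only the basket's weight, about 4.5 N.
- **Placing it:** I lowered it into the tank with no sideways contact felt and stopped once the floor carried the weight. Then I opened the gripper and backed away.
- **Last checks:** The handle top measured 176.5–178 mm, against 177 mm expected, and was equal along its length. In the last pictures the beaker, bottle and mouse appear unmoved and the arm touches nothing.
- **What could not be confirmed:** The rim corner heights in the tank were not a useful check, because too few points were visible (72–83 mm read against 80 mm expected). I relied on the handle for level. The specimens were checked only by eye: one disc is clear in the last close-ups, the other two are partly hidden by the handle and walls, and I saw none out of place. The two cameras disagreed by 1–3 mm sideways, so I averaged them.

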